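Square up a stud against its plate

ROBOT

A 7-joint arm with a two-finger parallel gripper is mounted at the origin on the work surface. World frame = base frame: x ahead of the robot, y to its left, z up, the work surface at z = 0. Lengths are in m, angles in rad, forces in N, time in s.
With the tool pointing down it reaches from about 0.4 to 0.875 m from the base axis. Payload 6.5 kg.
Tool frame: the origin (TCP) lies on the front face of the gripper's body, between the roots of the fingers; the fingertips stand 73 mm ahead of it and the grasp point (between the pads) lies 54 mm ahead of it; z points along the fingers, y is the direction in which the jaws open and shut (so a half turn about z gives the same grasp; the last joint's range is limited). The gripper opens to 85 mm and grips with 20 to 120 N. Pads are 22 mm wide; open, the fingers measure 114 mm over their backs; the gripper's body (76 mm by 85 mm) begins 54 mm behind the grasp point. The pads swing forward as they close: fully open they stand 13 mm farther back than shut.
Start: joints at [1.236, 0.536, -0.004, 1.538, 0.003, 1.067, -0.071], TCP at [0.173, -0.627, 0.304] pointing down, gripper open.
Joint ranges: [-2.7, 2.7], [-0.37, 2.16], [-1.27, 1.26], [0.24, 2.4], [-1.31, 4.45], [0.19, 1.91], [-2.76, 2.76]. Speed limits (rad/s): [2.39, 2.39, 3.14, 3.14, 3.14, 3.14, 3.14].

INTERFACE

Orientations are given as a rotation vector (axis times angle).
In Python, from station import manip, claw, kin, monitor, read_camera, camera_model gives the robot as it stands. Calls block until the motion is done:
- manip.movep(position, orientation): joint-space move of the TCP to a pose.
- manip.move_l(position, rot=None, feed=0.15): straight line of the TCP; rot=None keeps the orientation; feed is the mean speed in m/s.
- manip.movej(angles): joint-space move.
- claw.set_gripper(opening, effort=None): opening from 0.0 (shut) to 1.0 (fully open); effort is the grip in N (None keeps the last); returns when the fingers have stopped.
- manip.wait(seconds).
- kin.solve_ik(position, orientation): joint angles nearest the present ones, or None.
- monitor.state(): the state.
- read_camera(name): name is "side" or "top"; returns the picture (384x512x3 uint8, blue, green, red); there is no depth.
- camera_model(name): a dict with "camera_matrix" (3x3 intrinsics, pixels), "cam_to_world" (4x4, takes a point from camera to world coordinates). Camera axes: x right, y up, looking along -z (the intrinsics and any distortion apply to the point x, -y, -z); pixel columns grow to the right and rows downward; lengths in m; the calibration is good to about 2 mm. A picture is of the moment at which its call begins. camera_model takes no time and is no camera call.
A pose or a line that the arm cannot do raises manip.Unreachable and nothing moves.
- manip.close_job(): hands the job in, once; it reports no verdict.
The state is a dict: "time_s": time; "joint_positions": joint angles; "joint_velocities": joint speeds; "joint_torque": joint torques, N m; "position": TCP position; "orientation": TCP orientation; "ft_force": force on the tool from outside, world axes, zero at the start; "ft_torque": the same for the moment, N m; "opening": opening from 0.0 (shut) to 1.0 (fully open).
Only numpy, scipy, OpenCV 4.12 (cv2) and the standard library are available. Lean on these libraries where they do the work, as an engineer would, in place of code of your own. Each camera call takes 0.05 s, during which the arm holds its last target.

TASK

The loosely screwed stud of the little frame on the bench leans over and springs back when let go. Pick the wooden square up clear of the bench, lay it flat on the bench in the inside corner of the frame and press it firmly home, short leg flush along the plate and long leg flush along the stud, so that the stud is pushed square to the plate. Finish while still gripping the square and pressing it into the corner against both timbers (do not let go), and leave the other things on the bench where they are.

Things in the scene. Friction and masses are not known exactly. Their poses are not given: they have to be found in the camera images.
- square_center (a point): Centre of the loose wooden square (0.15 to 0.31 kg, lying flat, z up): the middle of its diagonal brace, 17 mm above its underside. The brace is a straight bar 20 mm wide, 34 mm tall, running along the square's own (+x, -y) to (-x, +y) diagonal between the two legs. Pinch it here across its 20 mm; 45 mm is free on either side.
- square_heel (a point): Outer corner (heel) of the square, x +75, y +75 mm from square_center, half-way up the legs; same axes; the very corner is notched 8 mm. Legs are 34 mm wide, 18 mm thick. Outer face of the short leg: x = 0 here, from y = -8 to -160 mm. Outer face of the long leg: y = 0 here, from x = -8 to -220 mm.
- plate: Fixed timber 45 x 480 x 38 mm high, a hold-down 97 mm high near each end. Origin at bench height at the inside corner, where its face meets the face of the squared stud. x points into the plate; its face is x = 0, y -230 to +250 mm. The stud runs to -x on the +y side; the square belongs on the -x, -y side: home, its axes match these and its centre is at x -75, y -75 mm.
- stud: Pivot screw of the stud, at bench height, at x 0, y +22.5 mm in the plate's axes; fixed, axes parallel to the plate's. The stud it carries is a timber 45 mm wide, 38 mm high, from 3 to 300 mm along -x from the pivot, that swings level about this screw. Its friction along the long leg takes several newtons of a push towards the plate: push on (10 to 15 N) until the short leg bears on the plate too.
- stud_end (a point): Free end of the stud, on the edge of the face that the square must touch, half-way up (19 mm).
- stud_swing (a joint): Swing of the stud about its screw, rad: 0 is square to the plate; positive (0.085 to 0.15 at the start) leans its free end into the corner, to the square's side; stops at -0.05 and 0.2. Sprung towards about 0.12: swinging it to 0 takes about 0.6 N m (3 to 4 N near the tip of the square's long leg); let go, it springs back to about 0.08.
- bowl: Bystander: turned wooden bowl, 140 mm across, 45 mm high; origin under its centre.
- glue: Bystander: white glue bottle, 60 mm across, 160 mm high; origin under its centre.
- gouge: Bystander: turning gouge lying along its x, 345 mm long (from x -130 to +215 mm), 28 mm high; origin at bench height under the handle.
- screw_tin: Bystander: round tin, 64 mm across, 55 mm high; origin under its centre.
- pencil: Bystander: flat carpenter's pencil 150 mm long lying on top of the plate along it; origin under its centre.

How it is judged:
By the outcome, as a careful person would: the job done as asked, in the order asked, and still so for the second after the job is handed in, while the arm keeps its last pose, push and grip.
It also fails if it takes over 51 s, if anything falls off the work surface, if the arm or the gripper's body presses on something with over 40 N, if the wrist force passes 120 N, or if a joint passes its speed limit or range.

## Working session

There is one attempt and no reset: what is moved stays moved. The work goes in short steps, each a Python script; the robot and the scene stay as the last script left them, time stands still between calls to the robot, and variables do not carry over. Pictures are saved under pics/ and viewed, and the job is handed in when it is done.

```bash
ls; mkdir -p pics
python3 - <<'E'
from station import *
import cv2
for n in ("side","top"):
    cv2.imwrite(f"pics/{n}0.png",read_camera(n)); m=camera_model(n); print(n,m)
s=monitor.state(); print(s)
E
```

```text
pics
side {'camera_matrix': array([[412.01979266,   0.        , 254.14325493],
       [  0.        , 412.01979266, 187.38932922],
       [  0.        ,   0.        ,   1.        ]]), 'cam_to_world': array([[-0.88755229,  0.30224973, -0.34770106,  0.21873269],
       [-0.460458  , -0.55716072,  0.69105019,  0.75832693],
       [ 0.01514436,  0.77344492,  0.63368258,  0.7048398 ],
       [ 0.        ,  0.        ,  0.        ,  1.        ]])}
top {'camera_matrix': array([[487.70206806,   0.        , 256.93247536],
       [  0.        , 487.70206806, 194.38345151],
       [  0.        ,   0.        ,   1.        ]]), 'cam_to_world': array([[-0.00267519,  0.98545255, -0.16992971,  0.29112112],
       [-0.99998534, -0.00343607, -0.00418371,  0.08339719],
       [-0.00470674,  0.16991603,  0.98544731,  1.56283461],
       [ 0.        ,  0.        ,  0.        ,  1.        ]])}
{'time_s': 0.1, 'joint_positions': array([ 1.23578779,  0.53713878, -0.00444774,  1.53876593,  0.00261452,
        1.06732771, -0.07121729]), 'joint_velocities': array([-0.00024221, -0.00214716, -0.00096507, -0.00184437, -0.00176781,
       -0.00044058, -0.00063574]), 'joint_torque': array([ 3.84402854e-03, -5.84567320e+01,  1.05276994e+00, -2.59773141e+01,
        1.27608381e-02,  4.63922363e-03, -2.21187804e-05]), 'position': array([ 0.17250206, -0.62621272,  0.30307246]), 'orientation': array([-3.11166240e+00, -4.20867079e-01,  5.42647094e-04]), 'ft_force': array([-0.6949465 , -1.17135447,  0.60285454]), 'ft_torque': array([0.01745533, 0.03579213, 0.00656968]), 'opening': 0.9964067298101634}
```

View pics/side0.png

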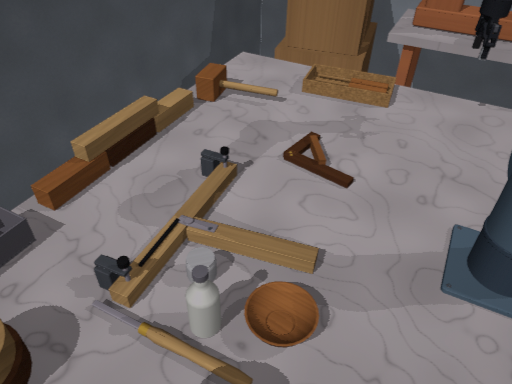

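View pics/top0.png

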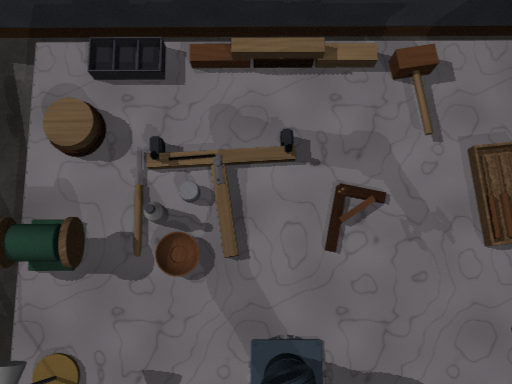

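The top view shows the plate along row ~157 (columns 145–296) and the stud leaning from (218,165) to (230,255). The square has its heel at about (340,187), its short leg to (385,197) and its long leg to (331,250). In the side view the heel is near (288,154). Next I'll enlarge both for measuring.

Run:
```python
import cv2
t=cv2.imread("pics/top0.png"); s=cv2.imread("pics/side0.png")
def up(im,x,y,w,h,k,n):
    c=cv2.convertScaleAbs(cv2.resize(im[y:y+h,x:x+w],None,fx=k,fy=k,interpolation=cv2.INTER_CUBIC),alpha=1.5)
    for i in range(0,w,10):
        cv2.line(c,(i*k,0),(i*k,6 if (x+i)%50 else 14),(0,255,0),1)
        if (x+i)%50==0: cv2.putText(c,str(x+i),(i*k,24),0,.4,(0,255,0))
    for i in range(0,h,10):
        cv2.line(c,(0,i*k),(6 if (y+i)%50 else 14,i*k),(0,255,0),1)
        if (y+i)%50==0: cv2.putText(c,str(y+i),(14,i*k),0,.4,(0,255,0))
    cv2.imwrite(f"pics/{n}.png",c)
up(t,320,180,70,80,7,"top_sq"); up(t,140,120,160,140,4,"top_fr")
up(s,270,120,100,80,7,"side_sq"); up(s,90,140,240,160,3,"side_fr")
```

```text
(no output)
```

View pics/top_sq.png

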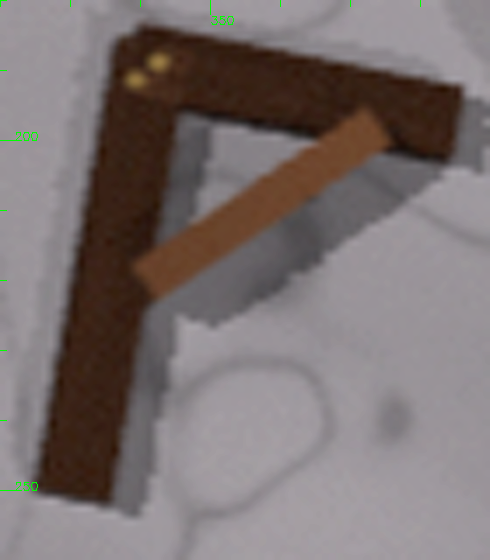

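View pics/top_fr.png

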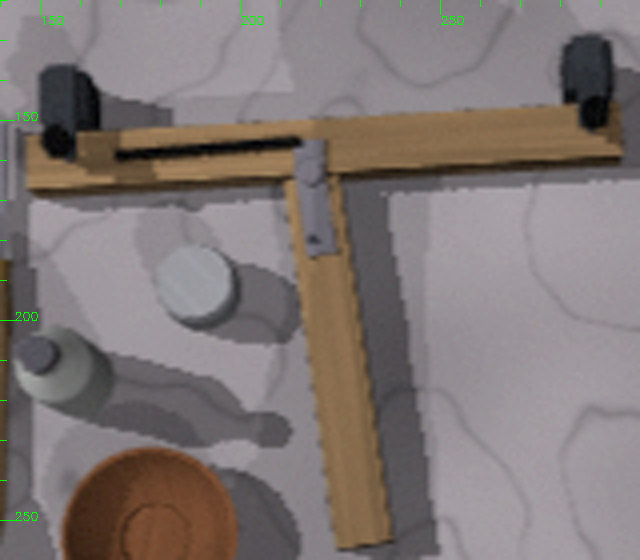

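View pics/side_sq.png

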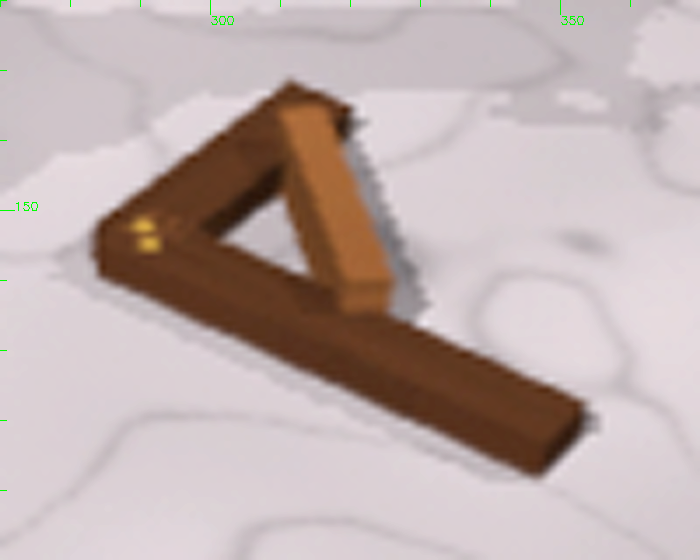

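View pics/side_fr.png

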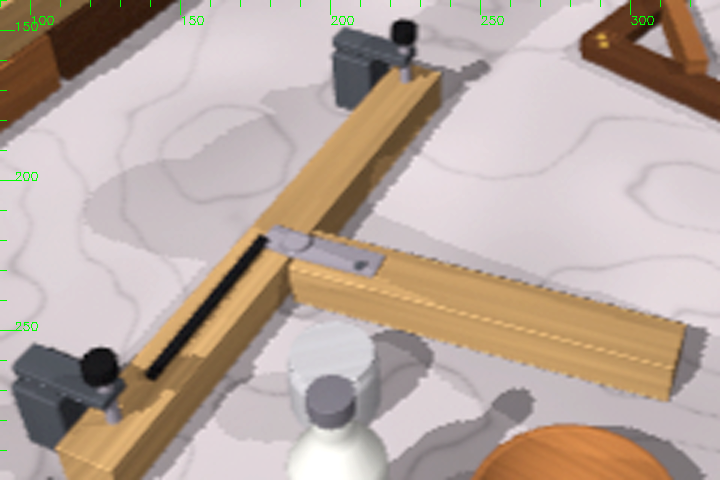

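```bash
cat > h.py <<'E'
import numpy as np, cv2
from station import camera_model
M={n:camera_model(n) for n in("top","side")}
def ray(n,uv):
    m=M[n];K=m["camera_matrix"];T=m["cam_to_world"]
    d=np.linalg.inv(K)@np.array([uv[0],uv[1],1.]); d=T[:3,:3]@np.array([d[0],-d[1],-d[2]])
    return T[:3,3],d/np.linalg.norm(d)
def onz(n,uv,z):
    o,d=ray(n,uv); return o+d*(z-o[2])/d[2]
def tri(a,b):
    o1,d1=ray("top",a);o2,d2=ray("side",b)
    A=np.stack([d1,-d2],1); t=np.linalg.lstsq(A,o2-o1,rcond=None)[0]
    p,q=o1+d1*t[0],o2+d2*t[1]; return (p+q)/2,np.linalg.norm(p-q)
def proj(n,P):
    m=M[n];T=m["cam_to_world"];c=T[:3,:3].T@(np.asarray(P)-T[:3,3]);c=np.array([c[0],-c[1],-c[2]])
    u=m["camera_matrix"]@c;return u[:2]/u[2]
E
python3 - <<'E'
from h import *
np.set_printoptions(precision=4,suppress=True)
def px(pts,x,y,k): return [( (a+.5)/k-.5+x,(b+.5)/k-.5+y) for a,b in pts]
tb=px([(365,107),(392,140),(157,300),(132,267)],320,180,7)
sb=px([(283,108),(332,103),(392,278),(343,287)],270,120,7)
# end order: top view (upper right end)=short-leg end = side view upper end
c,e=tri(np.mean(tb,0),np.mean(sb,0)); print("brace top centre",c,e)
for nm,i,j in(("short end",[0,1],[0,1]),("long end",[2,3],[2,3])):
    print(nm,tri(np.mean([tb[k] for k in i],0),np.mean([sb[k] for k in j],0)))
# heel/brass screws
for a,b in(((158,62),(143,226)),((136,80),(149,243))): print("brass",tri(px([a],320,180,7)[0],px([b],270,120,7)[0]))
# tips top: short leg outer, long leg outer, inner
for nm,a,b in(("short outer tip",(463,88),(291,80)),("long inner tip",(112,503),(585,408)),("long outer tip",(38,490),(543,440)),("short inner tip",(448,160),(350,108))):
    print(nm,tri(px([a],320,180,7)[0],px([b],270,120,7)[0]), onz("top",px([a],320,180,7)[0],.018),onz("side",px([b],270,120,7)[0],.018))
# masks
for n,f in(("top","pics/top0.png"),("side","pics/side0.png")):
    im=cv2.imread(f);h=cv2.cvtColor(im,cv2.COLOR_BGR2HSV)
    p=tb if n=="top" else sb
    u,v=np.mean(p,0).astype(int); print(n,"brace hsv",h[v,u], "leg",h[215,335] if n=="top" else h[165,318])
# plate face edges
q=px([(27,190),(620,157)],140,120,4); A,B=[onz("top",p,0) for p in q]; print("top bottom edge",A,B,np.degrees(np.arctan2(*( (A-B)[[0,1]]*[1,1]))))
q=px([(437,78),(322,235)],90,140,3); A,B=[onz("side",p,.038) for p in q]; print("side top edge",A,B,np.degrees(np.arctan2(*( (B-A)[[0,1]]))))
q=px([(393,540),(345,190)],140,120,4); A,B=[onz("top",p,0) for p in q]; print("stud -y bottom",A,B,np.degrees(np.arctan2(*( (B-A)[[1,0]]))))
E
```

```text
brace top centre [ 0.508  -0.2261  0.0344] 0.0003023460215887586
short end (array([ 0.5432, -0.2798,  0.0378]), np.float64(0.001114876978488794))
long end (array([ 0.4733, -0.1718,  0.0345]), np.float64(0.003274696785812887))
brass (array([ 0.5763, -0.1836,  0.0211]), np.float64(0.001730661075844956))
brass (array([ 0.5684, -0.1731,  0.0213]), np.float64(0.002816611441828505))
short outer tip (array([ 0.564 , -0.3228,  0.0209]), np.float64(0.0022768388020028207)) [ 0.5634 -0.3238  0.018 ] [ 0.5666 -0.3273  0.018 ]
long inner tip (array([ 0.376 , -0.1571,  0.0171]), np.float64(0.003217074768514491)) [ 0.3744 -0.1571  0.018 ] [ 0.3774 -0.1556  0.018 ]
long outer tip (array([ 0.3824, -0.1231,  0.0223]), np.float64(0.004680997827110914)) [ 0.3803 -0.124   0.018 ] [ 0.3858 -0.1284  0.018 ]
short inner tip (array([ 0.5316, -0.3144,  0.0203]), np.float64(0.004070889733300032)) [ 0.53   -0.3154  0.018 ] [ 0.5347 -0.3178  0.018 ]
top brace hsv [ 10 147  71] leg [ 10 168  38]
side brace hsv [ 13 168 111] leg [ 11 165  65]
top bottom edge [0.6528 0.4532 0.    ] [ 0.6788 -0.0344  0.    ] -3.0517798147775004
side top edge [ 0.6728 -0.0274  0.038 ] [0.65   0.1948 0.038 ] -5.8481139225125895
stud -y bottom [0.3662 0.1512 0.    ] [0.6518 0.1918 0.    ] 8.079712903550911
```

```bash
cat >> h.py <<'E'
def edge(im,a,b,w=3,n=60,trim=.08,ch=None):
    """sub-pixel edge near segment a-b: fit line to max-gradient points; returns two refined points + rms"""
    g=im.astype(np.float32) if ch is None else im[:,:,ch].astype(np.float32)
    if g.ndim==3: g=g.mean(2)
    a,b=np.array(a,float),np.array(b,float);d=(b-a)/np.linalg.norm(b-a);nn=np.array([-d[1],d[0]])
    s=np.linspace(-w,w,int(20*w)+1);pts=[]
    for t in np.linspace(trim,1-trim,n):
        p=a+(b-a)*t;q=p+s[:,None]*nn
        v=cv2.remap(g,q[None,:,0].astype(np.float32),q[None,:,1].astype(np.float32),cv2.INTER_LINEAR)[0]
        gr=np.abs(np.gradient(np.convolve(v,np.ones(7)/7,'same')))[6:-6];k=np.where(gr>.6*gr.max())[0]
        pts.append(p+nn*np.sum(s[6:-6][k]*gr[k])/np.sum(gr[k]))
    pts=np.array(pts,np.float32)
    vx,vy,x,y=cv2.fitLine(pts,cv2.DIST_HUBER,0,.1,.01).ravel()
    l=np.array([vx,vy]);o=np.array([x,y]);r=(pts-o)@np.array([-vy,vx])
    if l@d<0:l=-l
    return o+l*((a-o)@l),o+l*((b-o)@l),np.median(np.abs(r))
def px(p,x,y,k): return np.array([(p[0]+.5)/k-.5+x,(p[1]+.5)/k-.5+y])
E
cat > m.py <<'E'
from h import *
np.set_printoptions(precision=4,suppress=True)
t=cv2.imread("pics/top0.png"); s=cv2.imread("pics/side0.png")
T=lambda *p:px(p,140,120,4); Q=lambda *p:px(p,320,180,7); S=lambda *p:px(p,90,140,3); R=lambda *p:px(p,270,120,7)
def rep(nm,n,im,a,b,z,w=2.5):
    A,B,r=edge(im,a,b,w); P,Z=onz(n,A,z),onz(n,B,z)
    d=Z-P; print(nm,A,B,"rms%.2f"%r,P[:2],Z[:2],"ang %.2f"%np.degrees(np.arctan2(d[1],d[0])))
    return P,Z
rep("plate front bottom (top cam)","top",t,T(615,157),T(360,172),0)
rep("plate front bottom L (top cam)","top",t,T(280,178),T(35,190),0)
rep("plate back top (top cam)","top",t,T(550,107),T(330,120),.038)
rep("plate front top (side)","side",s,S(437,78),S(325,232),.038)
rep("plate front bottom (side)","side",s,S(437,105),S(350,225),.0)
rep("stud -y bottom","top",t,T(345,190),T(393,535),0)
rep("stud +y top","top",t,T(290,190),T(335,540),.038)
rep("stud -y top (side)","side",s,S(390,253),S(675,322),.038)
rep("brace long edge1","top",t,Q(360,113),Q(140,260),.034,1.5)
rep("brace long edge2","top",t,Q(385,147),Q(165,295),.034,1.5)
rep("long outer","top",t,Q(105,80),Q(42,470),.018)
rep("long inner","top",t,Q(172,130),Q(115,480),.018)
rep("short outer","top",t,Q(160,30),Q(455,88),.018)
rep("short inner","top",t,Q(190,110),Q(340,135),.018)
rep("side long outer top","side",s,R(110,245),R(530,440),.018)
rep("side long outer bottom","side",s,R(110,277),R(530,475),.0)
E
python3 m.py
```

```text
plate front bottom (top cam) [293.367 158.724] [229.5971 162.0966] rms0.21 [ 0.6793 -0.0302] [0.6687 0.1797] ang 92.89
plate front bottom L (top cam) [209.5846 163.45  ] [148.3742 167.111 ] rms0.33 [0.6644 0.2455] [0.6528 0.4466] ang 93.30
plate back top (top cam) [277.0789 145.6162] [222.0846 148.9604] rms0.16 [0.7136 0.0244] [0.7031 0.2019] ang 93.36
plate front top (side) [234.7983 165.2543] [196.0678 215.5109] rms0.16 [ 0.675  -0.0283] [0.6566 0.1888] ang 94.83
plate front bottom (side) [235.8499 175.0754] [205.221  213.7866] rms0.18 [ 0.6755 -0.0342] [0.665  0.1403] ang 93.46
stud -y bottom [224.4362 167.3373] [237.1497 253.482 ] rms0.18 [0.6511 0.1965] [0.3698 0.1536] ang -171.32
stud +y top [211.2262 167.2426] [222.6678 254.7175] rms0.46 [0.6428 0.2361] [0.3642 0.1969] ang -171.98
stud -y top (side) [220.0834 222.3487] [314.8518 246.2665] rms0.17 [0.5951 0.1818] [0.3749 0.1478] ang -171.24
brace long edge1 [370.8299 195.4633] [339.5373 216.6639] rms0.10 [ 0.55   -0.2719] [ 0.4825 -0.1704] ang 123.63
brace long edge2 [374.6186 200.6416] [343.1848 221.7767] rms0.12 [ 0.5333 -0.2832] [ 0.4663 -0.1814] ang 123.36
long outer [334.74   191.0303] [324.7722 246.5709] rms0.08 [ 0.5676 -0.1603] [ 0.3897 -0.1236] ang 168.34
long inner [344.4832 198.2013] [335.9129 248.1279] rms0.17 [ 0.5441 -0.1908] [ 0.3847 -0.1585] ang 168.55
short outer [342.522  183.3839] [384.6577 191.7063] rms0.11 [ 0.5925 -0.1861] [ 0.5648 -0.3205] ang -101.66
short inner [346.5548 196.1366] [367.903  200.1371] rms0.09 [ 0.5508 -0.1977] [ 0.5376 -0.2656] ang -101.03
side long outer top [285.2609 154.6265] [345.5562 181.8291] rms0.16 [ 0.5852 -0.168 ] [ 0.3903 -0.1289] ang 168.66
side long outer bottom [285.0721 159.603 ] [345.238  187.5313] rms0.10 [ 0.5848 -0.1685] [ 0.3879 -0.1277] ang 168.28
```

Run:
```python
import cv2
t=cv2.imread("pics/top0.png"); s=cv2.imread("pics/side0.png")
c=cv2.convertScaleAbs(cv2.resize(t[138:173,238:303],None,fx=12,fy=12,interpolation=cv2.INTER_NEAREST),alpha=1.8)
for i in range(0,35,5): cv2.putText(c,str(138+i),(0,i*12+10),0,.4,(0,255,0))
cv2.imwrite("pics/z1.png",c)
c=cv2.convertScaleAbs(cv2.resize(s[155:235,180:245],None,fx=7,fy=7,interpolation=cv2.INTER_NEAREST),alpha=1.5)
for i in range(0,80,5): cv2.putText(c,str(155+i),(0,i*7+7),0,.4,(0,255,0))
cv2.imwrite("pics/z2.png",c)
```

```text
(no output)
```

View pics/z1.png

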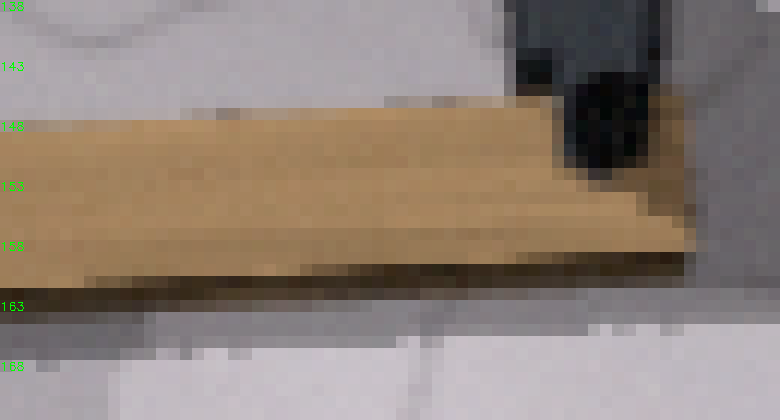

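View pics/z2.png

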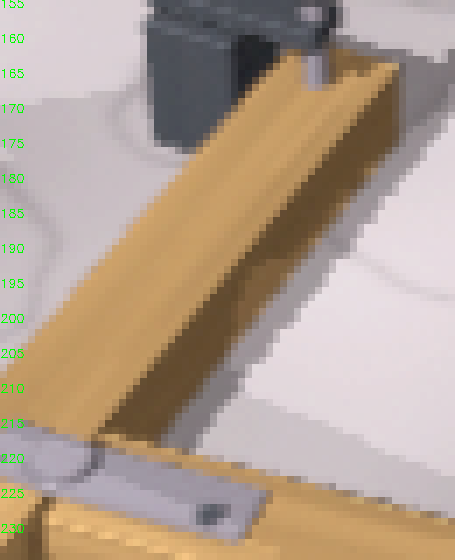

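```bash
cat > m2.py <<'E'
from m import *
print("-----")
print("bottom plate edge top"); rep("pb","top",t,(293.5,161.2),(242,164.3),0,1.2)
rep("pt","top",t,(293.5,158.8),(242,161.6),.038,1.2)
rep("pt side","side",s,(235.5,165.5),(197,213.5),.038,1.2)
rep("pb side","side",s,(236,175.5),(206,213),.0,1.2)
def line(n,im,a,b,z,w=1.5):
    A,B,r=edge(im,a,b,w); return onz(n,A,z)[:2],onz(n,B,z)[:2]
def inter(l,m):
    A=np.stack([l[1]-l[0],-(m[1]-m[0])],1); k=np.linalg.solve(A,m[0]-l[0]); return l[0]+k[0]*(l[1]-l[0])
yaw=np.radians(3.2);ex=np.array([np.cos(yaw),np.sin(yaw)]);ey=np.array([-ex[1],ex[0]])
for n,pl,sl,lo,so in (("top",("top",t,(293.5,158.8),(242,161.6),.038),("top",t,T(345,190),T(393,535),.038),("top",t,Q(105,80),Q(42,470),.018),("top",t,Q(160,30),Q(455,88),.018)),
  ("side",("side",s,(235.5,165.5),(197,213.5),.038),("side",s,S(390,253),S(675,322),.038),("side",s,R(110,245),R(530,440),.018),None)):
    P=line(*pl);St=line(*sl)
    d=(St[1]-St[0]);d/=np.linalg.norm(d)
    sw=np.arctan2(d[1],d[0])-(yaw-np.pi)
    nrm=np.array([d[1],-d[0]])  # candidate to +y side
    if nrm@ey<0:nrm=-nrm
    cl=[x+nrm*.0225 for x in St]
    # plate face direct. fixed yaw through mean pt
    mp=(P[0]+P[1])/2;pf=(mp,mp+ey)
    piv=inter(pf,cl); cor=piv-ey*.0225; home=cor-.075*ex-.075*ey
    print(n,"swing",sw,"pivot",piv,"corner",cor,"home centre",home)
    L=line(*lo)
    if so: 
        hl=inter(L,line(*so));a=np.radians(-11.5);c=hl-np.array([[np.cos(a),-np.sin(a)],[np.sin(a),np.cos(a)]])@[.075,.075]
        print(" heel",hl,"centre",c)
bc=np.mean([edge(t,Q(360,113),Q(140,260),1.5)[:2],edge(t,Q(385,147),Q(165,295),1.5)[:2]],axis=(0,1))
print("brace ctr top-only",onz("top",bc,.034))
u=px((337.5,194),270,120,7);print("brace ctr side-only",onz("side",u,.034))
E
python3 m2.py | sed -n '/-----/,$p'
python3 - <<'E'
from station import *
import numpy as np
from scipy.spatial.transform import Rotation as R
def ori(ydeg):
    y=np.radians(ydeg);Y=np.array([np.cos(y),np.sin(y),0]);Z=np.array([0,0,-1.]);X=np.cross(Y,Z)
    return R.from_matrix(np.stack([X,Y,Z],1)).as_rotvec()
for nm,p,yd in(("pick",[.508,-.226],33.5),("home",[.59,.09],48.2)):
  for f in(0,180):
    for z in(.078,.2):
      print(nm,f,z,kin.solve_ik([*p,z],ori(yd+f)))
E
```

```text
-----
bottom plate edge top
pb [293.4982 161.1683] [241.987  164.0691] rms0.08 [ 0.6711 -0.0305] [0.6619 0.1389] ang 93.09
pt [293.4801 158.4504] [241.9878 161.3855] rms0.13 [ 0.6708 -0.0278] [0.6617 0.1376] ang 93.13
pt side [235.3944 165.4142] [196.5857 213.1633] rms0.03 [ 0.6732 -0.0285] [0.66   0.1815] ang 93.58
pb side [235.9236 175.4389] [205.9432 212.9546] rms0.08 [ 0.6745 -0.0328] [0.6651 0.1369] ang 93.20
top swing 0.08062240650804053 pivot [0.6576 0.2131] corner [0.6588 0.1906] home centre [0.5881 0.1115]
 heel [ 0.5966 -0.1659] centre [ 0.5081 -0.2244]
side swing 0.11107455679586398 pivot [0.6591 0.2189] corner [0.6603 0.1964] home centre [0.5896 0.1173]
brace ctr top-only [ 0.5079 -0.2265  0.034 ]
brace ctr side-only [ 0.5083 -0.2266  0.034 ]
pick 0 0.078 [ 0.68097513  0.77064417 -0.45576526  1.8805565   0.55670367  0.61905548
  0.45835083]
pick 0 0.2 [ 0.75666176  0.58083201 -0.55498506  1.84567132  0.40308248  0.82878994
  0.58259023]
pick 180 0.078 [ 0.22659657  0.72560259  0.14634747  1.90862576 -0.19566702  0.52097245
 -2.0502392 ]
pick 180 0.2 [ 0.25564303  0.51592658  0.10684536  1.87638461 -0.07699429  0.75321225
 -2.15202143]
home 0 0.078 [ 0.18840969  0.85044111 -0.58163126  1.76644459  0.66645962  0.73139141
  0.09084135]
home 0 0.2 [ 0.27551328  0.68741592 -0.71005049  1.73164233  0.54270181  0.92884289
  0.18379417]
home 180 0.078 [-0.20912123  0.76374756 -0.02412509  1.79185449  0.03015722  0.58634559
 -2.55201347]
home 180 0.2 [-0.07113877  0.58412035 -0.21203495  1.75329721  0.15927032  0.82090332
 -2.65821257]
```

```bash
cat >> h.py <<'E'
from scipy.spatial.transform import Rotation as Rot
def ori(ydeg):
    y=np.radians(ydeg);Y=np.array([np.cos(y),np.sin(y),0]);Z=np.array([0,0,-1.]);X=np.cross(Y,Z)
    return Rot.from_matrix(np.stack([X,Y,Z],1)).as_rotvec()
YAW=3.2;_y=np.radians(YAW);EX=np.array([np.cos(_y),np.sin(_y),0]);EY=np.array([-EX[1],EX[0],0])
HOME=np.array([.589,.114,0])
def W(a,b,z): return HOME+EX*a+EY*b+[0,0,z]
def st(monitor):
    s=monitor.state();p=s["position"];d=p-HOME;f=s["ft_force"]
    y=Rot.from_rotvec(s["orientation"]).as_matrix()[:,1]
    print("t%.2f"%s["time_s"],"plate-xy mm",np.round([1e3*d@EX,1e3*d@EY],1),"z%.4f"%p[2],"F plate",np.round([f@EX,f@EY,f[2]],1),"T",np.round(s["ft_torque"],2),"jaw yaw %.2f"%np.degrees(np.arctan2(y[1],y[0])),"op %.3f"%s["opening"])
    return s
E
python3 - <<'E'
from station import *
from h import *
o=ori(33.5); c=[.508,-.2263]
claw.set_gripper(.5,100)
manip.movep([*c,.16],o); st(monitor)
cv2.imwrite("pics/s1.png",read_camera("side"));cv2.imwrite("pics/t1.png",read_camera("top"))
E
```

```text
t2.55 plate-xy mm [-100.3 -336.9] z0.1601 F plate [ 0.   0.1 -0.2] T [-0.02  0.01  0.01] jaw yaw 33.33 op 0.505
```

View pics/s1.png

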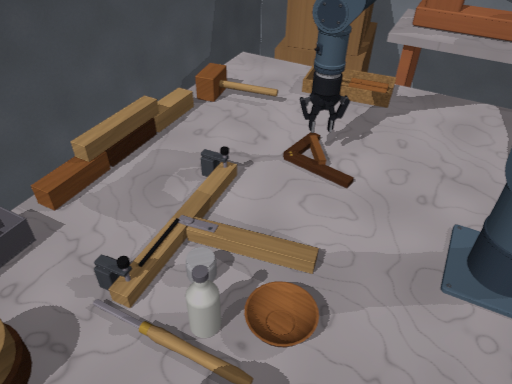

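The fingertips, at about (310–335,128), hover over the brace, which is centred at (318,148). The view agrees with the plan, so I'll descend.

```bash
python3 - <<'E'
from station import *
from h import *
c=[.508,-.2263]
manip.move_l([*c,.10],feed=.12); st(monitor)
manip.move_l([*c,.079],feed=.05); st(monitor)
claw.set_gripper(0.,100); st(monitor)
cv2.imwrite("pics/s2.png",read_camera("side"))
manip.move_l([*c,.15],feed=.12); st(monitor)
cv2.imwrite("pics/s3.png",read_camera("side"));cv2.imwrite("pics/t3.png",read_camera("top"))
E
python3 -c "
import cv2
a=cv2.imread('pics/s2.png')[60:240,220:420];b=cv2.imread('pics/s3.png')[60:240,220:420]
cv2.imwrite('pics/s23.png',cv2.resize(cv2.hconcat([a,b]),None,fx=2,fy=2))"
```

```text
t3.30 plate-xy mm [ -99.6 -335.3] z0.1003 F plate [0.4 0.5 0.2] T [ 0.04 -0.02 -0.06] jaw yaw 33.50 op 0.500
t3.87 plate-xy mm [ -99.9 -335.1] z0.0788 F plate [-0.1 -0.1  0.6] T [-0.04 -0.02  0.04] jaw yaw 33.51 op 0.497
t4.20 plate-xy mm [ -99.6 -335.3] z0.0795 F plate [-2.2 -0.2  5.7] T [0.12 0.31 0.02] jaw yaw 33.50 op 0.215
t4.99 plate-xy mm [-100.4 -335.2] z0.1494 F plate [-0.6  0.1 -1.9] T [-0.03  0.01 -0.02] jaw yaw 33.49 op 0.216
```

View pics/s23.png

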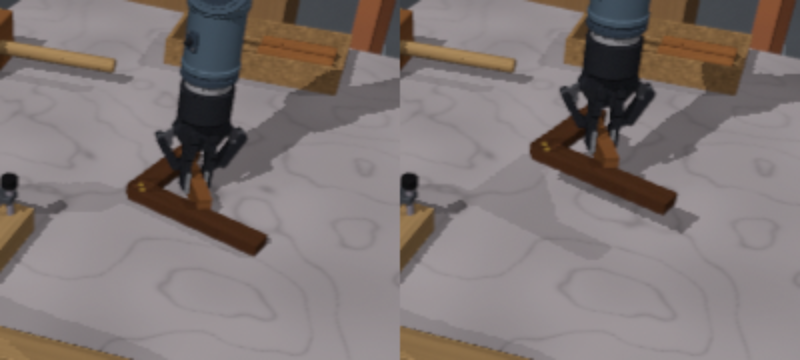

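Lift confirmed: the shadow has separated and the square is level in the jaws. Now I'll carry it to a hover short of the corner.

```bash
python3 - <<'E'
from station import *
from h import *
manip.move_l(W(-40,-45,0)*0+W(-.040,-.045,.15),rot=ori(48.2),feed=.2); st(monitor)
manip.wait(.2)
cv2.imwrite("pics/s4.png",read_camera("side"));cv2.imwrite("pics/t4.png",read_camera("top"))
E
python3 -c "
import cv2
a=cv2.imread('pics/s4.png')[90:310,90:380];b=cv2.imread('pics/t4.png')[100:320,140:360]
cv2.imwrite('pics/st4.png',cv2.resize(cv2.hconcat([a,b]),None,fx=1.5,fy=1.5))"
```

```text
t6.72 plate-xy mm [-40.2 -46.4] z0.1498 F plate [-0.4 -0.4 -1.7] T [-0.03 -0.01 -0.02] jaw yaw 48.09 op 0.216
```

View pics/st4.png

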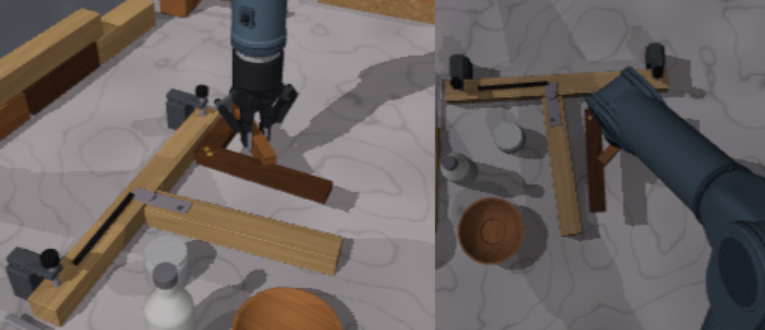

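The square hangs on the right side of the stud, clear of both timbers. I'll lower it with a force guard, then feel for the plate.

```bash
python3 - <<'E'
from station import *
from h import *
x,y=-.022,-.045
manip.move_l(W(x,y,.088),feed=.12); st(monitor)
z=.083
while z>.076:
    manip.move_l(W(x,y,z),feed=.03); s=st(monitor)
    if s["ft_force"][2]>3: break
    z-=.001
n=0
while x<.012:
    x+=.002
    manip.move_l(W(x,y,z),feed=.03); s=st(monitor)
    if s["ft_force"]@EX<-6: break
cv2.imwrite("pics/s5.png",read_camera("side"));cv2.imwrite("pics/t5.png",read_camera("top"))
E
python3 -c "
import cv2
a=cv2.imread('pics/s5.png')[140:260,180:350]
cv2.imwrite('pics/st5.png',cv2.resize(a,None,fx=4,fy=4,interpolation=cv2.INTER_CUBIC))"
```

```text
t7.72 plate-xy mm [-21.9 -44.7] z0.0882 F plate [ 0.   0.2 -1.8] T [-0.02 -0.02  0.  ] jaw yaw 48.21 op 0.214
t8.03 plate-xy mm [-22.  -45.1] z0.0832 F plate [ 0.1 -0.7 -2.2] T [-0.01 -0.03 -0.05] jaw yaw 48.20 op 0.213
t8.28 plate-xy mm [-22. -45.] z0.0821 F plate [-0.3  0.4 -1.5] T [-0.03  0.01  0.01] jaw yaw 48.20 op 0.219
t8.53 plate-xy mm [-22.1 -45. ] z0.0809 F plate [ 0.3  0.3 -1.3] T [-0.02 -0.02  0.05] jaw yaw 48.20 op 0.214
t8.78 plate-xy mm [-22.1 -45. ] z0.0799 F plate [-0.5  0.4 -1.6] T [-0.02  0.   -0.  ] jaw yaw 48.20 op 0.213
t9.03 plate-xy mm [-21.9 -45. ] z0.0795 F plate [-1.7 -1.1  5.9] T [-0.16  0.43  0.08] jaw yaw 48.20 op 0.216
t9.28 plate-xy mm [-21.  -44.8] z0.0795 F plate [-6.6 -1.  10.3] T [-0.16  1.17  0.04] jaw yaw 48.23 op 0.216
```

View pics/st5.png

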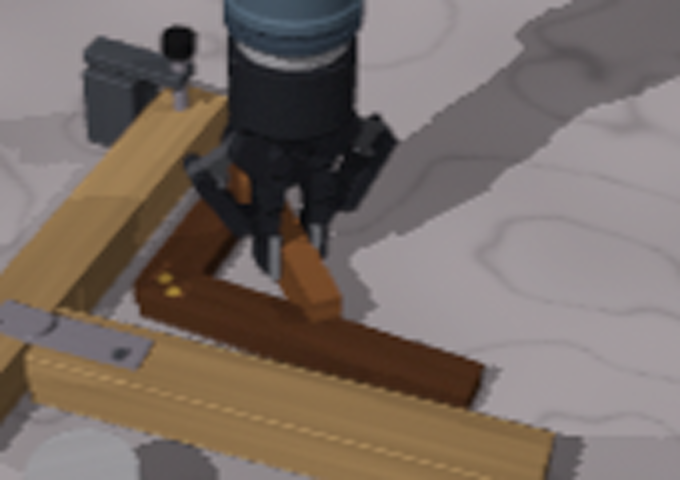

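The force seen was bench friction from pressing down, and the square is still about 20 mm short of the plate. I'll lighten the downforce and continue.

```bash
python3 - <<'E'
from station import *
from h import *
x,y,z=-.020,-.045,.0797
manip.move_l(W(x,y,z),feed=.03); s=st(monitor)
x=-.006; manip.move_l(W(x,y,z),feed=.05); s=st(monitor)
while x<.012:
    x+=.0015
    manip.move_l(W(x,y,z),feed=.03); s=st(monitor)
    if s["ft_force"]@EX<-7: break
cv2.imwrite("pics/s6.png",read_camera("side"));cv2.imwrite("pics/t6.png",read_camera("top"))
E
python3 -c "
import cv2
a=cv2.imread('pics/s6.png')[140:260,180:350]
cv2.imwrite('pics/st6.png',cv2.resize(a,None,fx=4,fy=4,interpolation=cv2.INTER_CUBIC))"
```

```text
t9.63 plate-xy mm [-19.8 -45.1] z0.0796 F plate [-0.5 -0.9 -1.7] T [-0.   -0.01 -0.03] jaw yaw 48.19 op 0.213
t10.07 plate-xy mm [ -5.7 -45.1] z0.0796 F plate [-0.4  0.2 -1.2] T [ 0.07 -0.05 -0.02] jaw yaw 48.18 op 0.215
t10.32 plate-xy mm [ -4.6 -45. ] z0.0796 F plate [-0.1 -0.8 -1.4] T [-0.01  0.03  0.01] jaw yaw 48.20 op 0.217
t10.57 plate-xy mm [ -2.9 -45. ] z0.0797 F plate [ 0.7  0.8 -2. ] T [ 0.01  0.04 -0.01] jaw yaw 48.20 op 0.216
t10.82 plate-xy mm [ -1.5 -45. ] z0.0796 F plate [ 0.1 -0.8 -1.2] T [0.02 0.03 0.02] jaw yaw 48.20 op 0.212
t11.07 plate-xy mm [ -1.3 -45. ] z0.0796 F plate [-5.7 -1.   3.4] T [-0.1   0.84 -0.02] jaw yaw 48.21 op 0.214
t11.32 plate-xy mm [ -1.1 -44.9] z0.0796 F plate [-10.4  -1.1   7.5] T [-0.14  1.69 -0.05] jaw yaw 48.22 op 0.215
```

View pics/st6.png

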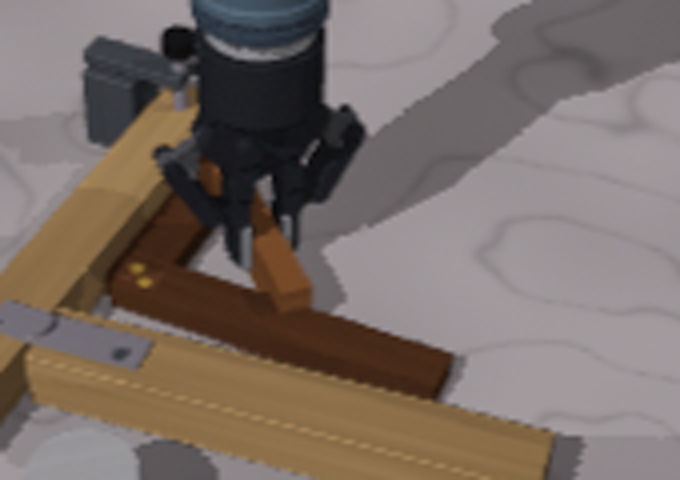

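The short leg met the plate with almost no twist (Tz −0.05 N m at 10 N), so the yaw is right. Now I'll ease off a little and push the stud over.

```bash
python3 - <<'E'
from station import *
from h import *
x,y,z=-.0025,-.045,.0797
manip.move_l(W(x,y,z),feed=.03); s=st(monitor)
y=-.026; manip.move_l(W(x,y,z),feed=.05); s=st(monitor)
while y<.009:
    y+=.003 if y<-.008 else .0015
    manip.move_l(W(x,y,z),feed=.03); s=st(monitor)
    if s["ft_force"]@EY<-12: break
cv2.imwrite("pics/s7.png",read_camera("side"));cv2.imwrite("pics/t7.png",read_camera("top"))
E
python3 -c "
import cv2
a=cv2.imread('pics/s7.png')[140:260,180:350]
cv2.imwrite('pics/st7.png',cv2.resize(a,None,fx=4,fy=4,interpolation=cv2.INTER_CUBIC))"
```

```text
t11.70 plate-xy mm [ -2.2 -45. ] z0.0798 F plate [ 0.9 -0.9 -2.1] T [-0.02  0.01  0.  ] jaw yaw 48.20 op 0.212
t12.23 plate-xy mm [ -2.6 -25.6] z0.0796 F plate [ 0.4 -0.4 -1.5] T [-0.    0.   -0.02] jaw yaw 48.25 op 0.213
t12.48 plate-xy mm [ -2.5 -22.9] z0.0797 F plate [ 1.   0.7 -1.6] T [ 0.04  0.   -0.02] jaw yaw 48.20 op 0.212
t12.73 plate-xy mm [ -2.5 -19.8] z0.0797 F plate [ 0.   0.3 -1.8] T [-0.05 -0.01  0.04] jaw yaw 48.22 op 0.222
t12.98 plate-xy mm [ -2.6 -16.9] z0.0796 F plate [-0.6 -1.2 -1.8] T [-0.2   0.05  0.09] jaw yaw 48.22 op 0.217
t13.23 plate-xy mm [ -2.6 -13.7] z0.0796 F plate [-0.4 -1.6 -2.2] T [-0.3   0.11  0.2 ] jaw yaw 48.23 op 0.217
t13.48 plate-xy mm [ -2.7 -10.6] z0.0796 F plate [-1.2 -1.9 -1.8] T [-0.4   0.06  0.25] jaw yaw 48.23 op 0.218
t13.73 plate-xy mm [-2.6 -7.7] z0.0796 F plate [-0.9 -1.7 -2.6] T [-0.45  0.2   0.32] jaw yaw 48.22 op 0.213
t13.98 plate-xy mm [-2.6 -4.7] z0.0796 F plate [-0.6 -1.4 -1. ] T [-0.47  0.13  0.34] jaw yaw 48.22 op 0.209
t14.23 plate-xy mm [-2.6 -3.4] z0.0796 F plate [-2.3 -2.6 -0.9] T [-0.48  0.22  0.41] jaw yaw 48.21 op 0.214
t14.48 plate-xy mm [-2.6 -1.8] z0.0796 F plate [-1.5 -2.7 -1.5] T [-0.65  0.26  0.37] jaw yaw 48.21 op 0.217
t14.73 plate-xy mm [-2.6 -0.3] z0.0796 F plate [-1.4 -2.8 -2.3] T [-0.56  0.29  0.46] jaw yaw 48.21 op 0.216
t14.98 plate-xy mm [-2.6  1.2] z0.0796 F plate [-1.6 -3.  -2. ] T [-0.63  0.28  0.4 ] jaw yaw 48.21 op 0.219
t15.23 plate-xy mm [-2.8  1.6] z0.0796 F plate [-2.6 -4.7 -0.5] T [-1.03  0.49  0.39] jaw yaw 48.14 op 0.215
t15.48 plate-xy mm [-2.9  1.9] z0.0796 F plate [-2.9 -7.1  1. ] T [-1.53  0.59  0.29] jaw yaw 48.08 op 0.218
t15.73 plate-xy mm [-2.9  2.1] z0.0796 F plate [ -4.4 -10.5   4.9] T [-1.86  0.69  0.27] jaw yaw 48.03 op 0.215
t15.98 plate-xy mm [-3.1  2.4] z0.0797 F plate [ -5.6 -13.9   6.2] T [-2.34  0.82  0.22] jaw yaw 47.97 op 0.215
```

View pics/st7.png

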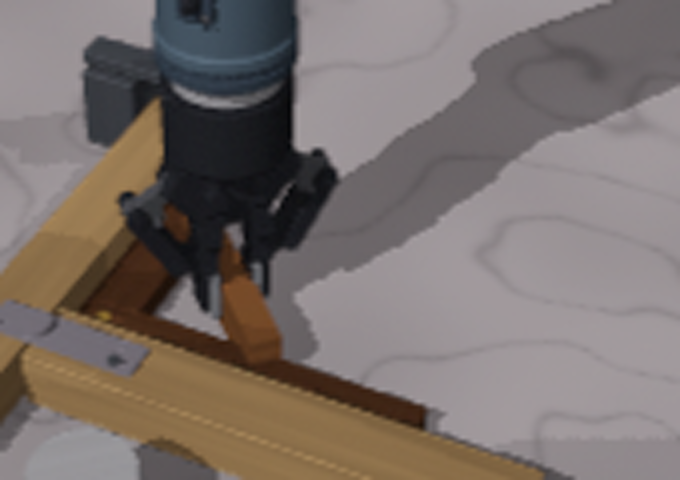

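The heel stop on the stud was felt at y ≈ +1.5 mm, building to 14 N. Now I'll press towards the plate.

```bash
python3 - <<'E'
from station import *
from h import *
y=.0080;x,z=-.0025,.0797
# last y command was ~.0095-.010; ease slightly, then press x
while x<.010:
    x+=.001
    manip.move_l(W(x,y,z),feed=.03); s=st(monitor)
    if s["ft_force"]@EX<-20: break
manip.wait(.3);s=st(monitor)
cv2.imwrite("pics/s8.png",read_camera("side"));cv2.imwrite("pics/t8.png",read_camera("top"))
E
python3 -c "
import cv2
a=cv2.imread('pics/s8.png')[140:260,180:350]
cv2.imwrite('pics/st8.png',cv2.resize(a,None,fx=4,fy=4,interpolation=cv2.INTER_CUBIC))
a=cv2.imread('pics/t8.png')[130:260,140:310]
cv2.imwrite('pics/tt8.png',cv2.convertScaleAbs(cv2.resize(a,None,fx=4,fy=4,interpolation=cv2.INTER_CUBIC),alpha=1.5))"
```

```text
t16.33 plate-xy mm [-2.9  2.5] z0.0796 F plate [ -9.9 -16.8  11.5] T [-2.71  1.35  0.27] jaw yaw 47.95 op 0.219
t16.58 plate-xy mm [-2.8  2.5] z0.0796 F plate [-13.8 -17.2  14.3] T [-2.73  1.93  0.26] jaw yaw 47.96 op 0.216
t16.83 plate-xy mm [-2.6  2.5] z0.0796 F plate [-15.9 -16.9  18.3] T [-2.75  2.42  0.25] jaw yaw 47.97 op 0.216
t17.08 plate-xy mm [-2.4  2.5] z0.0796 F plate [-19.4 -17.   19.7] T [-2.77  2.84  0.28] jaw yaw 47.98 op 0.215
t17.33 plate-xy mm [-2.   2.4] z0.0796 F plate [-21.  -17.9  22.8] T [-2.85  3.34  0.32] jaw yaw 48.00 op 0.212
t17.63 plate-xy mm [-2.   2.5] z0.0796 F plate [-21.8 -18.   22.5] T [-2.86  3.27  0.36] jaw yaw 48.00 op 0.213
```

View pics/st8.png

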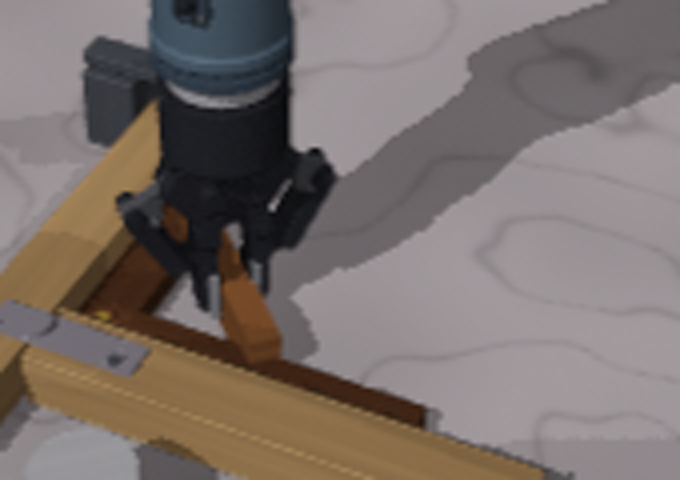

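View pics/tt8.png

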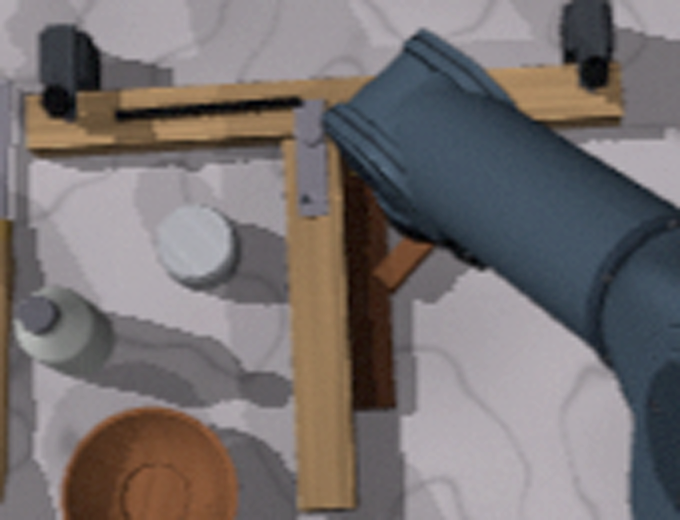

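Fz has climbed to 22 N, so bench friction is eating much of the x push. x stopped at −2.0 mm, where the plate was earlier felt at −1.4. I'll lift the downforce off and see whether it seats further.

Run:
```python
from station import *
from h import *
y=.0080;x,z=.0025,.0797
while z<.0835:
    z+=.0005
    manip.move_l(W(x,y,z),feed=.03); s=st(monitor)
    if s["ft_force"][2]<5: break
print(z)
```

```text
t17.98 plate-xy mm [-1.9  2.4] z0.0797 F plate [-19.4 -17.8  19. ] T [-2.85  2.93  0.44] jaw yaw 48.00 op 0.215
t18.23 plate-xy mm [-1.7  2.4] z0.0799 F plate [-17.6 -16.4  14.9] T [-2.85  2.75  0.44] jaw yaw 48.01 op 0.217
t18.48 plate-xy mm [-1.6  2.4] z0.0801 F plate [-15.7 -16.2  10.3] T [-2.87  2.48  0.43] jaw yaw 48.01 op 0.213
t18.73 plate-xy mm [-1.3  2.4] z0.0803 F plate [-13.2 -15.1   7.3] T [-2.91  2.22  0.42] jaw yaw 48.01 op 0.218
t18.98 plate-xy mm [-1.1  2.4] z0.0805 F plate [-11.  -15.2   4. ] T [-2.93  1.88  0.47] jaw yaw 48.01 op 0.215
0.0822
```

```bash
python3 - <<'E'
from station import *
from h import *
y=.0080;x,z=.0025,.0822
while x<.012:
    x+=.001
    manip.move_l(W(x,y,z),feed=.03); s=st(monitor)
    if s["ft_force"][2]>6: z+=.0004
    if s["ft_force"]@EX<-22: break
manip.wait(.3);s=st(monitor);print(x,z)
cv2.imwrite("pics/s9.png",read_camera("side"));cv2.imwrite("pics/t9.png",read_camera("top"))
E
python3 -c "
import cv2
a=cv2.imread('pics/s9.png')[160:260,180:330]
cv2.imwrite('pics/st9.png',cv2.resize(a,None,fx=5,fy=5,interpolation=cv2.INTER_CUBIC))
a=cv2.imread('pics/t9.png')[130:260,140:310]
cv2.imwrite('pics/tt9.png',cv2.convertScaleAbs(cv2.resize(a,None,fx=4,fy=4,interpolation=cv2.INTER_CUBIC),alpha=1.5))"
```

```text
t19.23 plate-xy mm [-0.7  2.4] z0.0805 F plate [-12.8 -14.7   6.3] T [-2.96  2.31  0.35] jaw yaw 48.01 op 0.214
t19.48 plate-xy mm [-0.6  2.5] z0.0805 F plate [-14.6 -14.8   5.3] T [-2.91  2.57  0.31] jaw yaw 48.01 op 0.211
t19.73 plate-xy mm [-0.4  2.6] z0.0805 F plate [-18.7 -14.9   9. ] T [-2.9   3.14  0.28] jaw yaw 48.02 op 0.218
t19.98 plate-xy mm [-0.3  2.6] z0.0806 F plate [-21.  -14.7   9.1] T [-2.88  3.44  0.21] jaw yaw 48.03 op 0.213
t20.23 plate-xy mm [-0.2  2.6] z0.0807 F plate [-23.  -15.3   9.2] T [-2.86  3.9   0.2 ] jaw yaw 48.04 op 0.216
t20.53 plate-xy mm [-0.2  2.6] z0.0807 F plate [-22.6 -14.8   8.6] T [-2.91  3.83  0.22] jaw yaw 48.04 op 0.217
0.007500000000000001 0.08379999999999999
```

View pics/st9.png

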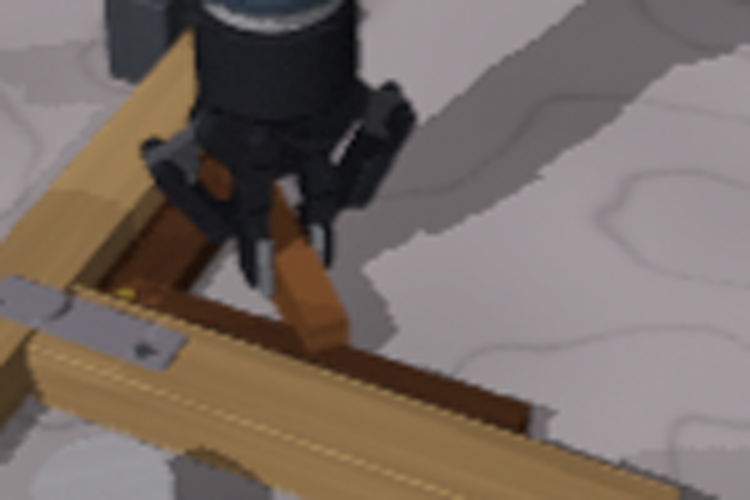

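View pics/tt9.png

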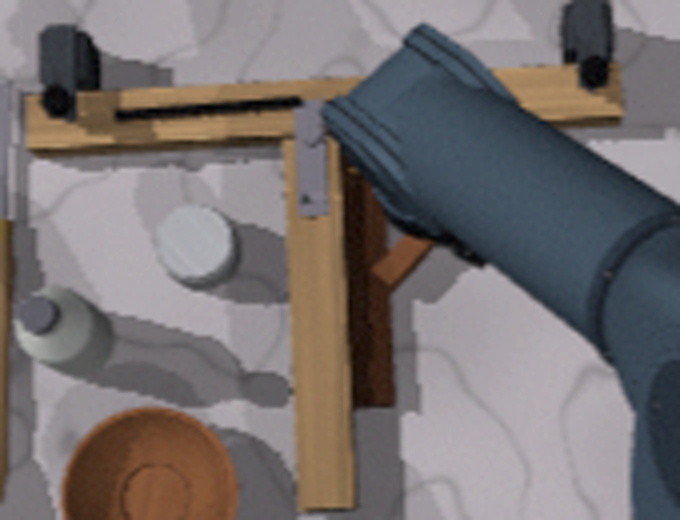

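The push is now stiff (about 0.1 mm of travel per mm commanded), so the short leg is bearing on the plate. In the top view the stud looks square. Next I'll check tool tilt, stud angle and whether the square is flat.

```bash
cat > chk.py <<'E'
import sys
from station import *
from h import *
np.set_printoptions(precision=4,suppress=True)
k=sys.argv[1]
s=st(monitor)
zt=Rot.from_rotvec(s["orientation"]).as_matrix()[:,2]; print("tool z in plate axes (mrad)",1e3*zt@EX,1e3*zt@EY)
t=cv2.imread(f"pics/t{k}.png");im=cv2.imread(f"pics/s{k}.png")
def rep(nm,n,I,a,b,z,w=1.5):
    A,B,r=edge(I,a,b,w);P,Z=onz(n,A,z)[:2],onz(n,B,z)[:2];d=Z-P
    print(nm,A,B,"rms%.2f"%r,P,Z,"ang %.2f"%(np.degrees(np.arctan2(d[1],d[0]))%180))
T=lambda a,b:px((a,b),140,130,4)
rep("plate top front L (top)","top",t,T(275,140),T(40,152),.038)
rep("stud -y top (top)","top",t,T(344,225),T(354,500),.038)
rep("stud +y top (top)","top",t,T(290,225),T(301,505),.038)
rep("square long inner (top)","top",t,T(385,290),T(393,400),.018)
S=lambda a,b:px((a,b),180,160,5)
rep("stud -y top (side)","side",im,S(190,322),S(690,490),.038)
rep("square long inner top (side)","side",im,S(360,345),S(525,402),.018)
E
python3 chk.py 9
```

```text
t20.63 plate-xy mm [-0.2  2.6] z0.0807 F plate [-22.4 -14.8   9.3] T [-2.85  3.87  0.22] jaw yaw 48.04 op 0.216
tool z in plate axes (mrad) -18.061896604399596 -10.930866629826253
plate top front L (top) [208.362  164.3335] [149.5951 166.9536] rms0.31 [0.6524 0.2454] [0.6445 0.4339] ang 92.40
stud -y top (top) [225.675  185.8734] [227.8398 254.634 ] rms0.15 [0.5819 0.1893] [0.3644 0.1808] ang 2.24
stud +y top (top) [211.6803 185.8913] [214.2506 255.8979] rms0.10 [0.582  0.2339] [0.3606 0.223 ] ang 2.82
square long inner (top) [236.62   202.0824] [238.194  229.6068] rms0.08 [0.5327 0.1552] [0.4442 0.1498] ang 3.49
stud -y top (side) [217.429  224.5245] [317.7232 257.2222] rms0.21 [0.5968 0.1908] [0.3582 0.1744] ang 3.94
square long inner top (side) [251.4022 229.2172] [284.6423 239.868 ] rms0.10 [0.5301 0.1495] [0.4475 0.1437] ang 3.97
```

The square's long leg and the stud agree in the side view (3.97° against 3.94°). The tool, though, has tipped 18/11 mrad under load, which would lift the legs' free ends. I'll level it while holding the push.

```bash
cat > lev.py <<'E'
from station import *
from h import *
x,y,z=.0075,.008,.0838
base=Rot.from_rotvec(ori(48.2)); a=b=0.
for i in range(16):
    s=st(monitor);R0=Rot.from_rotvec(s["orientation"]).as_matrix();zt=R0[:,2]
    tx,ty=zt@EX,zt@EY;f=s["ft_force"];fx,fy,fz=f@EX,f@EY,f[2]
    print("  tilt mrad %.1f %.1f"%(1e3*tx,1e3*ty),"cmd",round(x,4),round(y,4),round(z,4))
    if max(abs(tx),abs(ty))<.003 and -22<fx<-14 and -19<fy<-12 and 1<fz<9: break
    da=np.clip(-.7*tx,-.005,.005);db=np.clip(-.7*ty,-.005,.005);a+=da;b+=db
    x-=.07*da;y-=.07*db
    x+=np.clip((18+fx)*.0002,-.0008,.0008);y+=np.clip((15+fy)*.0002,-.0008,.0008)
    z+=np.clip((fz-5)*.00015,-.0006,.0006)
    # rotate so that -z tips by a along EX and b along EY
    rv=-EY*-a + -EX*b   # w x (-z): EY x -z = -EX ; EX x -z = +EY
    rv=-EY*a+EX*b
    manip.move_l(W(x,y,z),rot=(Rot.from_rotvec(rv)*base).as_rotvec(),feed=.03)
print(x,y,z,a,b)
manip.wait(.3);st(monitor)
cv2.imwrite("pics/s10.png",read_camera("side"));cv2.imwrite("pics/t10.png",read_camera("top"))
E
python3 lev.py; python3 chk.py 10
```

```text
t20.63 plate-xy mm [-0.2  2.6] z0.0807 F plate [-22.4 -14.8   9.3] T [-2.85  3.87  0.22] jaw yaw 48.04 op 0.216
  tilt mrad -18.1 -10.9 cmd 0.0075 0.008 0.0838
t20.88 plate-xy mm [-0.6  2.3] z0.0811 F plate [-15.8 -13.2  -0.4] T [-3.    3.34  0.24] jaw yaw 48.03 op 0.216
  tilt mrad -11.7 -5.2 cmd 0.0064 0.0077 0.0844
t21.13 plate-xy mm [-0.9  2.1] z0.0804 F plate [-17.  -13.3   1.2] T [-3.03  3.48  0.22] jaw yaw 48.02 op 0.216
  tilt mrad -7.5 -2.2 cmd 0.0064 0.0078 0.0838
t21.38 plate-xy mm [-1.2  2.1] z0.0798 F plate [-18.9 -15.2   3.3] T [-3.21  3.62  0.22] jaw yaw 48.01 op 0.218
  tilt mrad -2.8 -1.3 cmd 0.0063 0.008 0.0832
0.006274807604226891 0.008033709109582942 0.08323123226578329 0.015 0.010211636958170203
t21.68 plate-xy mm [-1.2  2. ] z0.0798 F plate [-18.4 -15.3   2.5] T [-3.17  3.59  0.18] jaw yaw 48.01 op 0.213
t21.78 plate-xy mm [-1.2  2. ] z0.0798 F plate [-18.6 -13.4   2.6] T [-3.24  3.59  0.24] jaw yaw 48.01 op 0.219
tool z in plate axes (mrad) -2.9089161542160147 -1.258555999147436
plate top front L (top) [208.3634 164.3626] [149.5959 166.9695] rms0.32 [0.6523 0.2454] [0.6445 0.4339] ang 92.39
stud -y top (top) [225.5749 185.8767] [227.8995 254.6326] rms0.13 [0.5819 0.1896] [0.3644 0.1806] ang 2.38
stud +y top (top) [211.6329 185.8937] [214.2862 255.8973] rms0.10 [0.582 0.234] [0.3606 0.2229] ang 2.88
square long inner (top) [236.5784 202.0851] [238.1408 229.6099] rms0.08 [0.5327 0.1553] [0.4442 0.1499] ang 3.46
stud -y top (side) [217.3933 224.6384] [317.7519 257.1308] rms0.22 [0.5967 0.1911] [0.3583 0.1741] ang 4.09
square long inner top (side) [251.3868 229.2328] [284.4721 240.3797] rms0.09 [0.5301 0.1495] [0.4472 0.1454] ang 2.87
```

The tool is level to 3 mrad and the height is back to the resting value. Before handing in I'll check the picture, the bystanders and the force stability.

Run:
```python
from station import *
from h import *
a=cv2.imread("pics/t0.png") if False else cv2.imread("pics/top0.png");b=cv2.imread("pics/t10.png")
for nm,(x,y,w,h) in dict(bowl=(150,230,55,50),glue=(140,198,30,30),gouge=(130,180,20,80),tin=(178,180,25,25),pencil=(165,148,50,14)).items():
    d=cv2.absdiff(a,b)[y:y+h,x:x+w].max(2); print(nm,"median %d p95 %d"%(np.median(d),np.percentile(d,95)))
st(monitor)
c=cv2.imread('pics/s10.png')[160:260,180:330]
cv2.imwrite('pics/st10.png',cv2.resize(c,None,fx=5,fy=5,interpolation=cv2.INTER_CUBIC))
```

```text
bowl median 8 p95 12
glue median 8 p95 14
gouge median 10 p95 18
tin median 11 p95 13
pencil median 7 p95 12
t21.78 plate-xy mm [-1.2  2. ] z0.0798 F plate [-18.6 -13.4   2.6] T [-3.24  3.59  0.24] jaw yaw 48.01 op 0.219
```

View pics/st10.png

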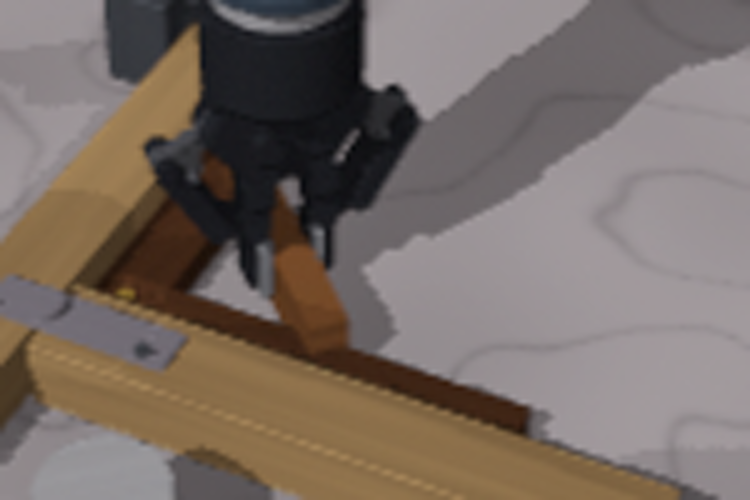

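The square sits tight in the corner and the bystanders are unchanged (uniform brightness shift only). As a last bearing test I'll nudge toward the plate and toward the stud, and see whether the grasp point still moves.

```bash
cat > nudge.py <<'E'
from station import *
from h import *
x,y,z,a,b=.00627,.00803,.08323,.015,.0102
base=Rot.from_rotvec(ori(48.2))
def go(dx,dy,dz=0,da=0,db=0):
    manip.move_l(W(x+dx,y+dy,z+dz),rot=(Rot.from_rotvec(-EY*(a+da)+EX*(b+db))*base).as_rotvec(),feed=.03); manip.wait(.15)
    s=st(monitor);zt=Rot.from_rotvec(s["orientation"]).as_matrix()[:,2];g=s["position"]+.065*zt-HOME
    print("  grasp pt mm %.2f %.2f"%(1e3*g@EX,1e3*g@EY),"tilt %.1f %.1f"%(1e3*zt@EX,1e3*zt@EY))
go(0,0);go(.001,0,.0002);go(.002,0,.0005);go(.001,0,.0003,.002);go(.001,0.001,.0004,.002)
E
python3 nudge.py
```

```text
t22.18 plate-xy mm [-1.2  2. ] z0.0798 F plate [-17.4 -14.3   2.6] T [-3.15  3.62  0.22] jaw yaw 48.01 op 0.217
  grasp pt mm -1.35 1.96 tilt -2.9 -1.3
t22.58 plate-xy mm [-1.1  2. ] z0.0798 F plate [-21.1 -14.2   4.4] T [-3.19  4.08  0.21] jaw yaw 48.02 op 0.218
  grasp pt mm -1.36 1.93 tilt -4.7 -1.7
t22.98 plate-xy mm [-0.9  2.1] z0.0799 F plate [-24.3 -14.5   4.8] T [-3.21  4.44  0.2 ] jaw yaw 48.03 op 0.216
  grasp pt mm -1.33 1.92 tilt -6.5 -2.0
t23.38 plate-xy mm [-1.1  2. ] z0.0799 F plate [-21.1 -14.1   2.7] T [-3.22  4.11  0.21] jaw yaw 48.02 op 0.218
  grasp pt mm -1.31 1.93 tilt -2.9 -1.7
t23.78 plate-xy mm [-1.1  2.1] z0.0799 F plate [-21.3 -16.4   4. ] T [-3.47  4.09  0.24] jaw yaw 47.99 op 0.211
  grasp pt mm -1.31 1.95 tilt -3.2 -3.0
```

Grasp point is rigidly stopped: less than 0.05 mm of motion for 3–7 N more in each direction. It is home on both timbers, so I'll hand in.

Run:
```python
from station import *
from h import *
st(monitor); manip.close_job()
```

```text
t23.78 plate-xy mm [-1.1  2.1] z0.0799 F plate [-21.3 -16.4   4. ] T [-3.47  4.09  0.24] jaw yaw 47.99 op 0.211
the job is handed in; nothing more can be done
```

I gripped the square by its brace, lifted it about 70 mm clear of the bench and laid it flat in the inside corner. I swung the stud over with the long leg, pressed the short leg home on the plate, and handed in at 23.8 s still gripping and pressing.

**Last checks that passed**
- **Push:** 21 N toward the plate and 16 N toward the stud, with 4 N upward from the bench.
- **Seating:** the square is stopped hard on both sides. An extra 7 N toward the plate and 2 N toward the stud moved the grasp point less than 0.05 mm.
- **Flatness:** the tool is level to about 3 mrad and back at its resting height. It had tipped 18 mrad under load, so I corrected that before handing in.
- **Other things on the bench:** unchanged between the first and last top views.

**Checks that disagreed**
- **Stud angle:** the stud measured 2.4–2.9° from the top camera and 4.1° from the side camera, against about 3.2° for the plate. The average agrees with square, but the images alone confirm it only to about 1°.
- **Long leg against stud:** before the levelling the side view had them parallel (3.97° and 3.94°). Afterwards it gave 2.9° and 4.1°, and the top view gave 3.5° and 2.4–2.9°. Flush contact along the long leg therefore rests on the force and stiffness readings, not the pictures.
- **Camera positions:** the two cameras differed by up to about 6 mm on the frame's position, so I set the final seating by contact force.

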